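Set the forge burner's air, then open the gas

TASK

Get the forge burner ready: first turn the air dial by its upright peg until its pointer lines up with the raised index rib on the ring around it. Only then swing the handle of the gas cock through its quarter turn, fully to the open stop, with the dial staying on its mark. Leave everything else lying on the bench where it is, and let go.

Things in the scene. Friction and masses are not known exactly. Their poses are not given: they have to be found in the camera images.
- air_dial (a joint): Angle of the air dial in rad about its upright axis, growing counter-clockwise seen from above; stops at -2.6 and 2.6. At 0 the pointer and peg point along the air shutter's own -x. The dial turns against steady friction of 0.15 N m (about 4 N at the peg) and stays where it is left. It always starts clockwise of the index rib, 0.7 to 3.2 rad short of it.
- air_shutter: Round dark cast housing fixed to the bench, 160 across, 50 high, with an aluminium graduated ring (160 across, top 53 above the bench) and the dark dial (100 across, flat top 60 above the bench) on it. Origin: centre of its underside, on the dial's axis; z up.
- dial_centre (a point): Centre of the dial's flat top on its axis, 60 above the bench. A low nut 24 across stands 5 high here.
- peg_top (a point): Top of the dial's upright round steel peg: 14 in diameter, 38 tall above the dial (top 98 above the bench), its axis 40 from the dial's axis, on the pointer's line.
- pointer_tip (a point): Outer tip of the dial's pointer, a steel bar 6 wide, 2 proud of the dial, from the nut past the peg and over the dial's edge, 59 from the dial's axis.
- index_mark (a point): Inner end of the index rib, a single raised dark rib 18 long radially, 6 wide, its top 59 above the bench, on the graduated ring, running from 60 to 78 from the dial's axis; this point is 59 from the axis, where the pointer's tip belongs. The ring does not turn; its thin flat ticks mean nothing here.
- gas_lever (a joint): Angle in rad of the gas cock's flat handle about its upright stem, growing counter-clockwise seen from above: 0 closed (handle across the pipe, along the cock's own -x, roughly towards the robot), 1.571 open at the hard stop (handle in line with the pipe). Starts at 0 to 0.35. Friction 0.3 N m (about 3.5 N at the grip); it stays where it is left.
- lever_pivot (a point): Point on the handle's turning axis, 78 above the bench, at mid-height of the grip sleeve. The brass cock body under it is 34 x 50, to 52 above the bench, with a 22 wide brass neck up to 68; the pipe run, 157 long along the cock's own y, tops out at 49.
- lever_end (a point): End of the handle, 120 from the pivot. The handle is 20 wide; its black grip sleeve covers 50 to 120 from the pivot and spans 70 to 86 above the bench; nearer the pivot there is only a 5 thick steel strip, at 75 to 80.
- rivet_tin: Bystander: open steel tin, 60 across, 42 high. Origin: underside. Leave it alone.
- chisel: Bystander: steel cold chisel lying flat, 145 long, 22 wide, 16 high. Origin: underside. Leave it alone.
- hammer: Bystander: hammer lying on the bench. Origin: underside. Leave it alone.
- whetstone: Bystander: grey whetstone block 170 x 55 x 30. Origin: underside. Leave it alone.
- bowl: Bystander: dark steel bowl, 130 across, 50 high. Origin: underside. Leave it alone.
- firebrick: Bystander: loose firebrick 110 x 200 x 60. Origin: underside. Leave it alone.
- sickle_blade: Bystander: curved bare sickle blade lying flat, about 200 long, 5 thick. Origin: underside. Leave it alone.
- tongs: Bystander: forge tongs lying flat, 330 long, 16 high. Origin: underside. Leave it alone.
Things that resemble listed ones, but are neither listed nor needed, are in the scene too. What is shaped like the part that bears gas_lever but blue or purple is not meant.

How it is judged:
On the way, in this order (a step that is already met when the one before it is completed fails the run):
1. the pointer stands still on the index rib while the gas handle is still closed (under 0.5 rad) (horizontal distance between pointer_tip and index_mark below 0.005 m and value of joint gas_lever below 0.5 rad and velocity of joint air_dial between -0.05 and 0.05 rad/s), for 0.3 s.
2. the gas handle is swung to its open stop (value of joint gas_lever above 1.47 rad), for 0.2 s.
At the end, for the whole second after the job is handed in: The pointer's tip is within 5 mm of the index mark (about 5 degrees), the gas handle is within 0.1 rad of its open stop, both at rest, and no bystander has been shifted by 25 mm (horizontal distance between pointer_tip and index_mark below 0.005 m and value of joint gas_lever above 1.47 rad and velocity of joint air_dial between -0.05 and 0.05 rad/s and velocity of joint gas_lever between -0.05 and 0.05 rad/s); the robot touches nothing.
It fails at once if a bystander is shifted by more than 25 mm (distance of any of rivet_tin, chisel, hammer, whetstone, bowl, firebrick, sickle_blade, tongs from where it was at the start of the episode above 0.025 m).
It also fails if it takes over 61 s, if anything falls off the work surface, if the arm or the gripper's body presses on something with over 40 N, if the wrist force passes 120 N, or if a joint passes its speed limit or range.

ROBOT

A 7-joint arm with a two-finger parallel gripper is mounted at the origin on the work surface. World frame = base frame: x ahead of the robot, y to its left, z up, the work surface at z = 0. Lengths are in m, angles in rad, forces in N, time in s.
With the tool pointing down it reaches from about 0.35 to 0.9 m from the base axis. Payload 8.1 kg.
Tool frame: the origin (TCP) lies at the very end of the fingers, on their centre line; the grasp point (between the pads) lies 19 mm behind it; z points along the fingers, y is the line along which they close (so a half turn about z gives the same grasp; the last joint's range is limited). The gripper opens to 92 mm and grips with 3 to 60 N. Pads are 19 mm wide; open, the fingers measure 130 mm over their backs; the gripper's body (75 mm by 190 mm) begins 47 mm behind the grasp point.
Start: joints at [1.001, 0.434, 0.025, 1.573, -0.012, 1.134, -0.075], TCP at [0.281, -0.558, 0.227] pointing down, gripper open.
Joint ranges: [-2.62, 2.62], [-0.44, 2.09], [-1.27, 1.32], [0.08, 2.57], [-1.32, 4.46], [0.12, 2], [-2.74, 2.74]. Speed limits (rad/s): [2.22, 2.22, 3.01, 3.01, 3.14, 3.14, 3.14].

INTERFACE

Orientations are given as a rotation vector (axis times angle).
In Python, from cell import readout, cams, job gives the robot as it stands.
- The arm moves only by the tool drive_tool, never from a script. Its argument "commands" is a list of rows, each a list of 3 entries, a list of its own where there are three numbers: the turn, a rotation vector about the tool's x, y, z in rad, then the shift along the tool's x, y, z in cm, then the gripper's target within -1 to 1 (fully open at 1, half-way at 0, shut at -1). A call has 1 to 20 rows; each row is the pose to reach, as a shift and turn from the pose commanded when the call began, along the tool's axes at that moment; what a row does not reach only later rows make up. A row lasts 1/12 s, in which the tool goes at most 41.7 mm and 7.16 degrees, less where a joint would pass 70% of its speed; a pose out of reach is approached as far as the arm can. A call with a gripper value outside its range is refused whole. The fingers move at their own pace and stop on an object; "newtons" is the grip in N (left out, the last holds). Time passes only in rows, so rows that repeat a pose let the fingers close. It gives the time, the measured TCP pose, the force, the opening and the grip force at its end, in the units of the state.
- readout.observe(): the state, without advancing time (a new reading comes with each control period).
- cams.get_image(name): name is "scene" or "side" or "wrist"; returns the picture (480x640x3 uint8, blue, green, red); there is no depth.
- cams.camera_info(name): a dict with "camera_matrix" (3x3 intrinsics, pixels), "R" (3x3) and "t" (3): a world point X has camera coordinates R X + t. Camera axes: x right, y down, z forward; pixel columns grow to the right and rows downward; lengths in m; the calibration is good to about 2 mm. The wrist camera is an equidistant fisheye: a pixel r from the principal point sees the ray r / f radians off the axis. A picture is of the moment at which its call begins: read the wrist's pose just before it. camera_info takes no time and is no camera call; for the wrist camera it gives the pose at the moment of the call.
- job.sign_off(): hands the job in; it is judged then, once.
The state is a dict: "clock": time; "joints": joint angles; "dq": joint speeds; "joint_efforts": joint torques, N m; "position": TCP position; "ee_rot": TCP orientation; "force": force on the tool from outside, world axes, zero at the start; "ft_torque": the same for the moment, N m; "width": opening from 0.0 (shut) to 1.0 (fully open); "gripper_force": force on a finger pad.
Only numpy, scipy, OpenCV 4.12 (cv2) and the standard library are available. Lean on these libraries where they do the work, as an engineer would, in place of code of your own. Each camera call takes 0.05 s, during which the arm holds its last target. There are 200 camera calls.

## Working session

There is one attempt and no reset: what is moved stays moved. The work goes in short steps, Python scripts to look and compute and a tool call to move; the robot and the scene stay as the last step left them, time stands still between calls to the robot, and variables do not carry over. Pictures are saved under pics/ and viewed, at most 10 in all, crops included, and the job is handed in when it is done.

Besides the shell and the picture viewer there is one more tool, called as name(argument=value, ...) on one line, values as JSON. drive_tool: Moves the arm, as the interface text tells. Its arguments: {"type":"object","properties":{"commands":{"type":"array"},"newtons":{"type":"number"}},"required":["commands"]}

```bash
mkdir -p pics; ls; python3 - <<'E'
from cell import readout,cams
import cv2
s=readout.observe();print(s)
for n in("scene","side"):
    im=cams.get_image(n);cv2.imwrite(f"pics/{n}0.png",im)
    print(n,cams.camera_info(n))
E
```

```text
pics
{'clock': 0.0, 'joints': array([ 1.0013961 ,  0.43521745,  0.02498145,  1.57410995, -0.01161683,
        1.1340278 , -0.07507849]), 'dq': array([ 1.03317992e-04, -4.86821320e-04,  5.51262288e-04, -5.72415309e-05,
        3.07339940e-04,  6.92313170e-04, -6.85813689e-04]), 'joint_efforts': array([-1.44624348e-03, -6.67838645e+01,  9.84124951e-01, -3.14461184e+01,
       -6.06151507e-02,  4.27514885e-02,  1.15617440e-04]), 'position': array([ 0.28097859, -0.55768523,  0.22594355]), 'ee_rot': array([-3.05493793e+00, -7.26156718e-01,  7.90564512e-04]), 'force': array([-0.4301326 , -0.01235567, -0.21888822]), 'ft_torque': array([-0.01393523, -0.04288198, -0.01291894]), 'gripper_force': 0.0, 'width': 0.9996715333592573}
scene {'camera_matrix': array([[441.92096528,   0.        , 314.85097356],
       [  0.        , 441.92096528, 245.99616815],
       [  0.        ,   0.        ,   1.        ]]), 'R': array([[ 0.56596376,  0.82414956,  0.02150642],
       [ 0.49187792, -0.31661998, -0.81105357],
       [-0.66162008,  0.46960547, -0.58457641]]), 't': array([-0.31841666, -0.18983975,  1.69456746])}
side {'camera_matrix': array([[498.55862743,   0.        , 324.59742019],
       [  0.        , 498.55862743, 241.85685483],
       [  0.        ,   0.        ,   1.        ]]), 'R': array([[-0.93286957, -0.35976561, -0.01797401],
       [-0.22489317,  0.62067277, -0.75112474],
       [ 0.28138483, -0.69665918, -0.65991557]]), 't': array([0.50921239, 0.18685899, 1.16767749])}
```

View pics/scene0.png

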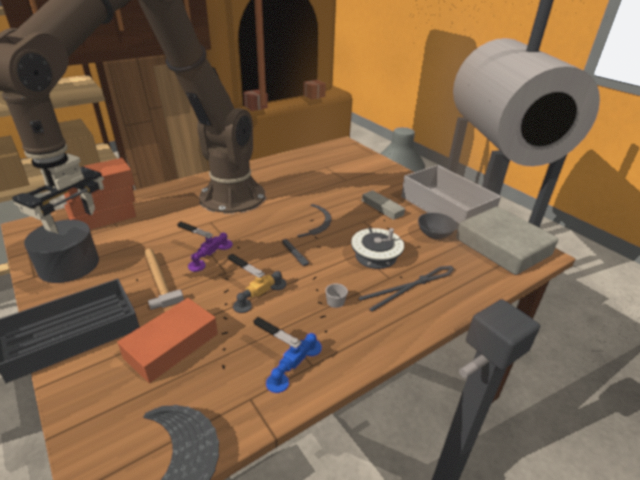

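View pics/side0.png

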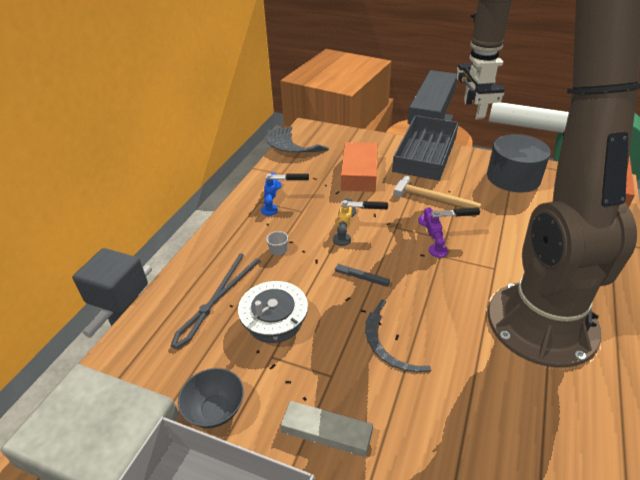

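Scene view: three cocks, purple (210,245), brass (262,287) and blue (295,362). The brass one fits, because blue and purple are excluded. The dial is at scene (378,245) and side (273,307). Next is an enlarged crop to confirm.

```bash
cat > h.py <<'E'
import numpy as np, cv2
from cell import readout,cams
def ray(n,uv):
    c=cams.camera_info(n);K,R,t=c["camera_matrix"],np.array(c["R"]),np.array(c["t"])
    d=R.T@np.linalg.solve(K,[uv[0],uv[1],1.]);return -R.T@t,d
def onz(n,uv,z):
    o,d=ray(n,uv);return o+d*(z-o[2])/d[2]
def proj(n,X):
    c=cams.camera_info(n);p=c["camera_matrix"]@(c["R"]@np.array(X)+c["t"]);return p[:2]/p[2]
E
python3 - <<'E'
import cv2,numpy as np
from h import *
S=cv2.imread("pics/scene0.png");D=cv2.imread("pics/side0.png")
c=lambda im,x,y,w,h,k:cv2.resize(im[y:y+h,x:x+w],(400,300),interpolation=cv2.INTER_CUBIC)
out=np.vstack([np.hstack([c(S,338,215,80,60,5),c(D,223,275,100,75,4)]),np.hstack([c(S,220,245,80,60,5),c(D,320,190,80,60,5)])])
cv2.imwrite("pics/crop1.png",out)
# ring: bright low-sat pixels -> ellipse
for n,im,(x,y,w,h) in(("scene",S,(338,215,80,60)),("side",D,(223,275,100,75))):
    hsv=cv2.cvtColor(im,cv2.COLOR_BGR2HSV)
    m=((hsv[...,1]<50)&(hsv[...,2]>140)).astype(np.uint8);k=np.zeros_like(m);k[y:y+h,x:x+w]=1;m*=k
    cs,_=cv2.findContours(m,cv2.RETR_EXTERNAL,cv2.CHAIN_APPROX_NONE);cc=cv2.convexHull(max(cs,key=cv2.contourArea))
    P=np.array([onz(n,p[0],.053)[:2] for p in cc],np.float32)
    A=np.c_[2*P,np.ones(len(P))];s=np.linalg.lstsq(A,(P**2).sum(1),rcond=None)[0]
    print(n,"centre",s[:2],"r",np.sqrt(s[2]+s[0]**2+s[1]**2))
E
```

```text
scene centre [0.59034694 0.21300523] r 0.08114105113898082
side centre [0.59045096 0.21508952] r 0.08053933890559481
```

View pics/crop1.png

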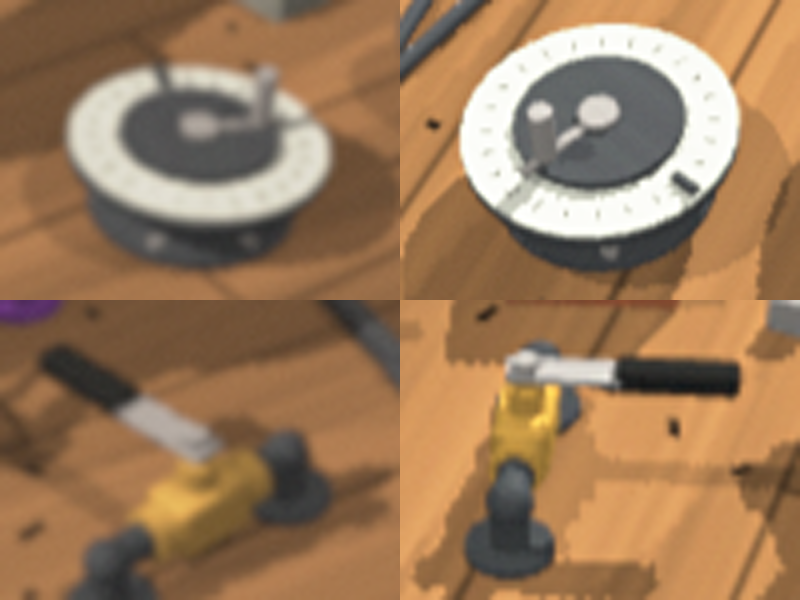

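The crop shows the brass cock with its black grip (bottom row), the index rib at scene (370,230) / side (294,321), and the peg top at scene (391,229.6) / side (258,302).

```bash
python3 - <<'E'
from h import *
np.set_printoptions(precision=4,suppress=True)
C=np.array([.5904,.2140])
# refine: rib & peg & grip by masks
S=cv2.imread("pics/scene0.png");D=cv2.imread("pics/side0.png")
for n,rib,peg,pt in(("scene",(370,230),(391.2,229.2),(395,240)),("side",(294.3,320.8),(258.2,301.5),(253,316))):
    for l,uv,z in(("rib",rib,.059),("peg",peg,.098)):
        p=onz(n,uv,z)[:2]-C;print(n,l,p+C,"r",np.hypot(*p),"ang",np.arctan2(p[1],p[0]))
for n,im,(x,y,w,h) in(("scene",S,(222,245,40,40)),("side",D,(355,195,36,20))):
    g=im[y:y+h,x:x+w].max(2);m=(g<60).astype(np.uint8)
    k,lab,st,ce=cv2.connectedComponentsWithStats(m);i=1+st[1:,4].argmax()
    pts=np.argwhere(lab==i)[:,::-1].astype(np.float32)+[x,y]
    r=cv2.minAreaRect(pts.astype(np.float32));b=cv2.boxPoints(r)
    e=sorted([(b[i]+b[(i+1)%4])/2 for i in range(4)],key=lambda q:q[0]); e=[e[0],e[-1]]
    W=[onz(n,q,.078)[:2] for q in e]; 
    print(n,r,W,np.hypot(*(W[0]-W[1])))
print("pivot",onz("scene",(261,273),.08),onz("side",(345,203),.08))
c=cams.camera_info("scene")
E
```

```text
scene rib [0.5304 0.2356] r 0.06376993154997852 ang 2.796494670814989
scene peg [0.6052 0.2523] r 0.04106728648954878 ang 1.2016206411828614
side rib [0.5234 0.2424] r 0.07282097586114208 ang 2.7407299631667943
side peg [0.6051 0.2488] r 0.03774214386277257 ang 1.1720216843580553
scene ((237.0146942138672, 260.3088073730469), (18.178848266601562, 5.65945291519165), 30.963754653930664) [array([ 0.4347, -0.211 ]), array([ 0.4973, -0.1936])] 0.06499714362780006
side ((375.43505859375, 205.23342895507812), (23.17844581604004, 5.571236610412598), 3.012787342071533) [array([ 0.5011, -0.1925]), array([ 0.439 , -0.2088])] 0.06423600865054346
pivot [ 0.5548 -0.174   0.08  ] [ 0.5523 -0.1793  0.08  ]
```

```bash
cat >> h.py <<'E'
from scipy.spatial.transform import Rotation as Ro
def pose(): 
    s=readout.observe();return s,np.array(s["position"]),Ro.from_rotvec(s["ee_rot"])
def down(yaw):
    return Ro.from_matrix(np.array([[np.cos(yaw),np.sin(yaw),0],[np.sin(yaw),-np.cos(yaw),0],[0,0,-1]]))
def rel(p,R,P,yaw):
    return np.round((R.inv()*down(yaw)).as_rotvec(),3).tolist(),np.round(R.inv().apply(np.array(P)-p)*100,2).tolist()
E
python3 - <<'E'
from h import *
s,p,R=pose()
print(rel(p,R,(.6055,.2507,.20),np.deg2rad(68)))
for n,uv,z in(("side",(343,186),.06),("side",(378,188),.06),("side",(403,187),.03),("side",(424,213),.086),("side",(478,212),.078),("side",(388,282),.016),("side",(277,240),.04)): print(uv,onz(n,uv,z))
E
```

```text
([-0.001, -0.0, -0.72], [65.36, -57.59, 2.67])
(343, 186) [ 0.5945523  -0.28235321  0.06      ]
(378, 188) [ 0.49322996 -0.30751061  0.06      ]
(403, 187) [ 0.43310601 -0.37982946  0.03      ]
(424, 213) [ 0.33431693 -0.20129679  0.086     ]
(478, 212) [ 0.19909325 -0.26547411  0.078     ]
(388, 282) [0.36943301 0.01445321 0.016     ]
(277, 240) [ 0.6870458  -0.01176673  0.04      ]
```

drive_tool(commands=[[[0, 0, -0.3], [30, -26, -2], 0], [[0, 0, -0.3], [30, -26, -2], 0], [[0, 0, -0.3], [30, -26, -2], 0], [[0, 0, -0.3], [30, -26, -2], 0], [[0, 0, -0.3], [30, -26, -2], 0], [[0, 0, -0.3], [30, -26, -2], 0], [[0, 0, -0.3], [30, -26, -2], 0], [[0, 0, -0.3], [30, -26, -2], 0], [[0, 0, -0.3], [30, -26, -2], 0], [[0, 0, -0.3], [30, -26, -2], 0], [[0, 0, -0.72], [65.4, -57.6, 2.7], 0], [[0, 0, -0.72], [65.4, -57.6, 2.7], 0], [[0, 0, -0.72], [65.4, -57.6, 2.7], 0], [[0, 0, -0.72], [65.4, -57.6, 2.7], 0], [[0, 0, -0.72], [65.4, -57.6, 2.7], 0], [[0, 0, -0.72], [65.4, -57.6, 2.7], 0], [[0, 0, -0.72], [65.4, -57.6, 2.7], 0], [[0, 0, -0.72], [65.4, -57.6, 2.7], 0], [[0, 0, -0.72], [65.4, -57.6, 2.7], 0], [[0, 0, -0.72], [65.4, -57.6, 2.7], 0]])

```text
clock: 1.77
position: [0.5844, 0.1965, 0.205]
ee_rot: [2.605, 1.756, -0.001]
force: [-0.2, 0.1, -0.4]
width: 0.504
gripper_force: 0.0
```

```bash
python3 - <<'E'
from h import *
s,p,R=pose();print(s["dq"],s["joints"]);print(rel(p,R,(.6055,.2507,.20),np.deg2rad(68)))
E
```

```text
[-0.76390809  0.54141874  0.04345415 -0.73746114  0.20083365  0.22889765
 -0.67673708] [-0.10965578  0.48171011 -0.44299943  1.59339003  0.22294329  1.117592
 -0.99114521]
([-0.0, 0.001, -0.0], [5.81, -0.08, 0.5])
```

drive_tool(commands=[[[0, 0, 0], [0, 0, 0], 0], [[0, 0, 0], [0, 0, 0], 0], [[0, 0, 0], [0, 0, 0], 0]])

```text
clock: 2.02
position: [0.5839, 0.1943, 0.205]
ee_rot: [2.604, 1.757, -0.002]
force: [-0.1, 0.0, 0.3]
width: 0.503
gripper_force: 0.0
```

```bash
python3 - <<'E'
from h import *
s,p,R=pose();print(p,s["joints"]);print(rel(p,R,(.6055,.2507,.20),np.deg2rad(68)))
im=cams.get_image("wrist");cv2.imwrite("pics/w1.png",im);print(cams.camera_info("wrist"))
E
```

```text
[0.58386713 0.19433657 0.20495572] [-0.10678012  0.48014639 -0.44242464  1.59592527  0.2221773   1.11724283
 -0.98729166]
([-0.001, 0.001, 0.0], [6.04, -0.1, 0.49])
{'camera_matrix': array([[371.64829954,   0.        , 319.25740052],
       [  0.        , 371.64829954, 235.44998835],
       [  0.        ,   0.        ,   1.        ]]), 'R': array([[ 9.26628616e-01, -3.75977551e-01, -5.37515114e-04],
       [-3.60390882e-01, -8.88619507e-01,  2.83679014e-01],
       [-1.07134588e-01, -2.62671377e-01, -9.58919146e-01]]), 't': array([-0.46831319,  0.35127433,  0.48249117])}
```

View pics/w1.png

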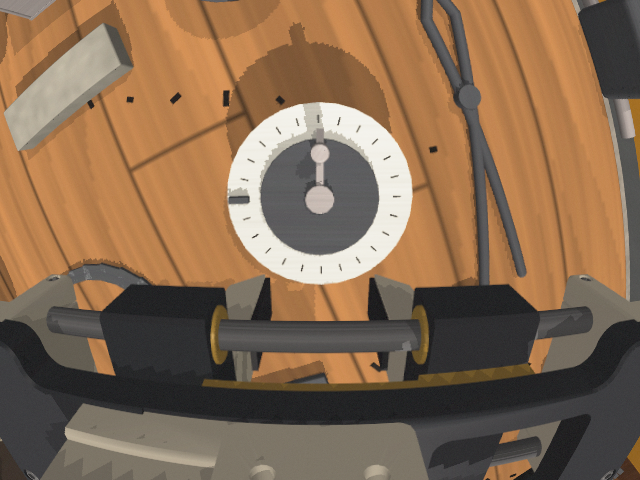

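The wrist view shows the nut at (320,200), the peg top at (319.5,153) and the rib centred at (239,200). The peg has to go about a quarter turn counter-clockwise (left).

```bash
cat >> h.py <<'E'
def wz(c,uv,z):
    K,R,t=c["camera_matrix"],np.array(c["R"]),np.array(c["t"])
    n=cv2.fisheye.undistortPoints(np.array([[uv]],float),K,np.zeros(4))[0,0]
    o=-R.T@t;d=R.T@np.array([n[0],n[1],1]);return (o+d*(z-o[2])/d[2])[:2]
def circ(P):
    P=np.array(P);s=np.linalg.lstsq(np.c_[2*P,np.ones(len(P))],(P**2).sum(1),rcond=None)[0]
    return s[:2],np.sqrt(s[2]+s[0]**2+s[1]**2)
def blob(m,seed):
    _,l,st,ce=cv2.connectedComponentsWithStats(m.astype(np.uint8));i=1+np.hypot(*(ce[1:]-seed).T).argmin();return ce[i],st[i,4],l==i
E
python3 - <<'E'
from h import *
im=cv2.imread("pics/w1.png");c=cams.camera_info("wrist")
g=im.max(2).astype(int);sat=g-im.min(2)
m=((g>170)&(sat<40)).astype(np.uint8);m[:95]=0;m[285:]=0;m[:,:220]=0;m[:,420:]=0
cs,_=cv2.findContours(m,cv2.RETR_EXTERNAL,cv2.CHAIN_APPROX_NONE)
hull=cv2.convexHull(max(cs,key=cv2.contourArea));print(circ([wz(c,q[0],.053) for q in hull]))
C,_=circ([wz(c,q[0],.053) for q in hull])
dk=(g<70);sub=np.zeros_like(dk);sub[190:210,226:252]=1
rib=blob(dk&sub,(239,200));print(rib[:2])
peg=blob((g>150)&(np.indices(g.shape)[0]>142)&(np.indices(g.shape)[0]<164)&(abs(np.indices(g.shape)[1]-319)<12),(319,153));print(peg[:2])
for l,uv,z in(("nut",(319.5,200),.065),("rib",rib[0],.059),("peg",peg[0],.098),("peg2",(319.5,153),.098)):
    p=wz(c,uv,z);d=p-C;print(l,p,np.hypot(*d),np.arctan2(d[1],d[0]))
E
```

```text
(array([0.59050239, 0.20949994]), np.float64(0.07971312343899023))
(array([236., 197.]), np.int32(13))
(array([319.5483871 , 153.48387097]), np.int32(279))
nut [0.59048331 0.20908929] 0.0004110992880830803 -1.61722797483526
rib [0.52591709 0.23735878] 0.0703375806963946 2.7343562638602013
peg [0.60561129 0.24630405] 0.03978468581056017 1.1812521179417974
peg2 [0.60570969 0.24663778] 0.040130797956322885 1.182142166034573
```

```bash
python3 - <<'E'
from h import *
im=cv2.imread("pics/w1.png");c=cams.camera_info("wrist");g=im.max(2)
ys,xs=np.nonzero(g[185:215,230:250]<110);print(len(xs),xs.mean()+230,ys.mean()+185,ys.min()+185,ys.max()+185)
uv=(xs.mean()+230,ys.mean()+185)
d=wz(c,uv,.059)-[.5905,.2094];print(np.hypot(*d),np.arctan2(d[1],d[0]))
s,p,R=pose();print(rel(p,R,(.6056,.2465,.16),1.182));print(rel(p,R,(.6056,.2465,.07),1.182))
E
```

```text
129 239.08527131782947 199.10077519379846 196 203
0.06775705837600722 2.7593986432014916
([-0.0, 0.002, 0.004], [5.74, 0.0, 4.52])
([-0.0, 0.002, 0.004], [5.76, 0.0, 13.52])
```

drive_tool(commands=[[[0, 0, 0], [5.75, 0, 4.5], 0], [[0, 0, 0], [5.75, 0, 4.5], 0], [[0, 0, 0], [5.75, 0, 4.5], 0], [[0, 0, 0], [5.75, 0, 4.5], 0], [[0, 0, 0], [5.75, 0, 7.5], 0], [[0, 0, 0], [5.75, 0, 10.5], 0], [[0, 0, 0], [5.75, 0, 12.5], 0], [[0, 0, 0], [5.75, 0, 13.5], 0], [[0, 0, 0], [5.75, 0, 13.5], 0], [[0, 0, 0], [5.75, 0, 13.5], 0], [[0, 0, 0], [5.75, 0, 13.5], 0], [[0, 0, 0], [5.75, 0, 13.5], 0], [[0, 0, 0], [5.75, 0, 13.5], 0]])

```text
clock: 3.15
position: [0.6065, 0.2484, 0.0722]
ee_rot: [2.604, 1.756, 0.004]
force: [0.7, -0.1, -0.7]
width: 0.502
gripper_force: 0.0
```

drive_tool(commands=[[[0, 0, 0], [0, 0, 0], -1], [[0, 0, 0], [0, 0, 0], -1], [[0, 0, 0], [0, 0, 0], -1], [[0, 0, 0], [0, 0, 0], -1], [[0, 0, 0], [0, 0, 0], -1], [[0, 0, 0], [0, 0, 0], -1], [[0, 0, 0], [0, 0, 0], -1]], newtons=12)

```text
clock: 3.73
position: [0.6057, 0.2481, 0.0706]
ee_rot: [-2.605, -1.757, 0.0]
force: [-0.6, 0.3, 0.4]
width: 0.145
gripper_force: 12.0
```

```bash
python3 - <<'E'
from h import *
s,p,R=pose();print(p,s["force"],R.as_rotvec())
C=np.array([.5905,.2094]);a0=1.182;a1=2.759
# arc relative to the current pose: tool x radial outward, y = yaw-90
for k in range(1,15):
    t=(a1-a0)*k/14
    dx=.0401*(np.cos(t)-1);dy=-.0401*np.sin(t)
    print([[0,0,round(-t,3)],[round(dx*100,2),round(dy*100,2),0],-1],end=",")
E
```

```text
[0.60569676 0.24810253 0.07059527] [-0.58509343  0.2685585   0.37887205] [-2.60458722e+00 -1.75657856e+00  1.90190431e-04]
[[0, 0, -0.113], [np.float64(-0.03), np.float64(-0.45), 0], -1],[[0, 0, -0.225], [np.float64(-0.1), np.float64(-0.9), 0], -1],[[0, 0, -0.338], [np.float64(-0.23), np.float64(-1.33), 0], -1],[[0, 0, -0.451], [np.float64(-0.4), np.float64(-1.75), 0], -1],[[0, 0, -0.563], [np.float64(-0.62), np.float64(-2.14), 0], -1],[[0, 0, -0.676], [np.float64(-0.88), np.float64(-2.51), 0], -1],[[0, 0, -0.788], [np.float64(-1.18), np.float64(-2.84), 0], -1],[[0, 0, -0.901], [np.float64(-1.52), np.float64(-3.14), 0], -1],[[0, 0, -1.014], [np.float64(-1.89), np.float64(-3.4), 0], -1],[[0, 0, -1.126], [np.float64(-2.29), np.float64(-3.62), 0], -1],[[0, 0, -1.239], [np.float64(-2.7), np.float64(-3.79), 0], -1],[[0, 0, -1.352], [np.float64(-3.14), np.float64(-3.91), 0], -1],[[0, 0, -1.464], [np.float64(-3.58), np.float64(-3.99), 0], -1],[[0, 0, -1.577], [np.float64(-4.03), np.float64(-4.01), 0], -1],
```

drive_tool(commands=[[[0, 0, -0.06], [0, -0.22, 0], -1], [[0, 0, -0.113], [-0.03, -0.45, 0], -1], [[0, 0, -0.225], [-0.1, -0.9, 0], -1], [[0, 0, -0.338], [-0.23, -1.33, 0], -1], [[0, 0, -0.451], [-0.4, -1.75, 0], -1], [[0, 0, -0.563], [-0.62, -2.14, 0], -1], [[0, 0, -0.676], [-0.88, -2.51, 0], -1], [[0, 0, -0.788], [-1.18, -2.84, 0], -1], [[0, 0, -0.901], [-1.52, -3.14, 0], -1], [[0, 0, -1.014], [-1.89, -3.4, 0], -1], [[0, 0, -1.126], [-2.29, -3.62, 0], -1], [[0, 0, -1.239], [-2.7, -3.79, 0], -1], [[0, 0, -1.352], [-3.14, -3.91, 0], -1], [[0, 0, -1.464], [-3.58, -3.99, 0], -1], [[0, 0, -1.577], [-4.03, -4.01, 0], -1], [[0, 0, -1.577], [-4.03, -4.01, 0], -1], [[0, 0, -1.577], [-4.03, -4.01, 0], -1], [[0, 0, -1.577], [-4.03, -4.01, 0], -1], [[0, 0, -1.577], [-4.03, -4.01, 0], -1]])

```text
clock: 5.32
position: [0.5541, 0.2253, 0.0706]
ee_rot: [0.594, 3.084, -0.001]
force: [3.5, -1.5, -2.8]
width: 0.145
gripper_force: 12.0
```

drive_tool(commands=[[[0, 0, 0], [0, 0, 0], -1], [[0, 0, 0], [0, 0, 0], -1], [[0, 0, 0], [0, 0, 0], -1], [[0, 0, 0], [0, 0, 0], -1]])

```text
clock: 5.65
position: [0.5541, 0.2253, 0.0706]
ee_rot: [0.593, 3.084, -0.001]
force: [4.3, -1.9, -1.9]
width: 0.148
gripper_force: 12.0
```

```bash
python3 - <<'E'
from h import *
s,p,R=pose();d=p[:2]-[.5905,.2094];print(p,np.hypot(*d),np.arctan2(d[1],d[0]),s["joints"],s["force"])
c=cams.camera_info("wrist");im=cams.get_image("wrist");cv2.imwrite("pics/w2.png",im)
S=cams.get_image("scene");D=cams.get_image("side")
r=lambda im,x,y,w,h:cv2.resize(im[y:y+h,x:x+w],(400,300),interpolation=cv2.INTER_CUBIC)
cv2.imwrite("pics/c2.png",np.vstack([cv2.resize(im[100:360,140:500],(800,578))[:300],np.hstack([r(S,338,215,80,60),r(D,223,275,100,75)])]))
E
```

```text
[0.55409605 0.22529273 0.07062407] 0.03972185971091481 2.729966384342407 [ 0.05265604  0.70244713 -0.80363833  1.75713661  0.61047614  0.9497774
  0.18749866] [ 4.3385899  -1.86525005 -1.94107029]
```

View pics/w2.png

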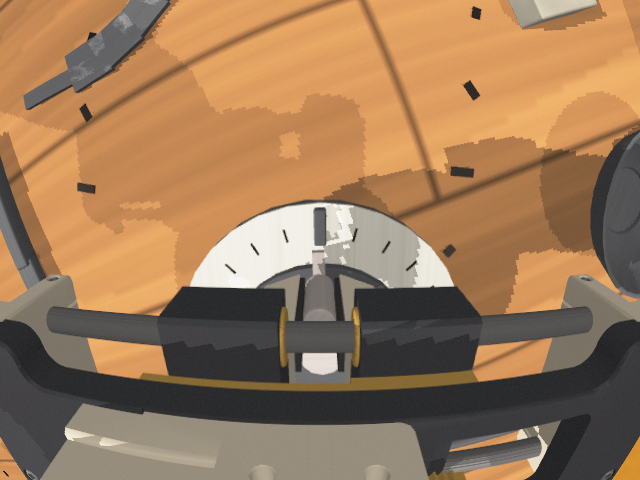

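```bash
python3 - <<'E'
from h import *
im=cv2.imread("pics/w2.png");c=cams.camera_info("wrist");g=im.max(2)
for y in (214,220,226,232,238): 
    x=np.nonzero(g[y,305:335]<130)[0]+305;print(y,x.min(),x.max(),x.mean())
for y in (248,252,256,260,264,268):print(y,g[y,308:332].tolist())
def a(uv,z):
    d=wz(c,uv,z)-[.5905,.2094];return np.hypot(*d),np.arctan2(d[1],d[0])
for x in(319,320,321):print(a((x,225),.059))
for x in(317,318,319):print(a((x,258),.062))
E
```

```text
214 315 325 320.0
220 315 325 320.0
226 315 325 320.0
232 315 325 320.0
238 315 325 320.0
248 [241, 241, 241, 240, 240, 240, 240, 241, 241, 241, 240, 240, 240, 240, 240, 236, 196, 173, 176, 174, 173, 172, 171, 176]
252 [241, 241, 241, 239, 155, 149, 151, 158, 162, 164, 159, 162, 163, 161, 161, 161, 217, 198, 175, 174, 172, 170, 174, 171]
256 [242, 242, 241, 239, 210, 207, 208, 208, 208, 206, 206, 206, 208, 206, 206, 205, 223, 239, 241, 224, 172, 170, 172, 172]
260 [240, 241, 241, 240, 218, 210, 210, 209, 206, 203, 205, 206, 207, 206, 185, 140, 148, 168, 176, 176, 171, 171, 170, 172]
264 [103, 104, 102, 102, 132, 198, 210, 209, 209, 177, 131, 133, 133, 133, 135, 134, 119, 81, 62, 58, 59, 59, 62, 64]
268 [87, 89, 86, 98, 150, 202, 211, 209, 206, 204, 181, 133, 133, 134, 135, 132, 119, 90, 73, 72, 74, 73, 73, 72]
(np.float64(0.07122087292829091), np.float64(2.765530821636842))
(np.float64(0.0712207680978796), np.float64(2.758923439898161))
(np.float64(0.07122379706528985), np.float64(2.752316324260014))
(np.float64(0.05582567905604034), np.float64(2.7835790080097778))
(np.float64(0.0558176237827003), np.float64(2.775070959055123))
(np.float64(0.05581355507279497), np.float64(2.7665613185326703))
```

The pointer sits about 1 mm from the rib's line (pointer 317.5 against rib 320 px). I'll release and rise, then check from above.

drive_tool(commands=[[[0, 0, 0], [0, 0, 0], 0], [[0, 0, 0], [0, 0, 0], 0], [[0, 0, 0], [0, 0, 0], 0], [[0, 0, 0], [0, 0, 0], 0], [[0, 0, 0], [0, 0, 0], 0], [[0, 0, 0], [0, 0, -2], 0], [[0, 0, 0], [0, 0, -5], 0], [[0, 0, 0], [0, 0, -9], 0], [[0, 0, 0], [-6, 0, -12], 0], [[0, 0, 0], [-6, 0, -12], 0], [[0, 0, 0], [-6, 0, -12], 0], [[0, 0, 0], [-6, 0, -12], 0], [[0, 0, 0], [-6, 0, -12], 0], [[0, 0, 0], [-6, 0, -12], 0]])

```text
clock: 6.97
position: [0.6079, 0.2042, 0.19]
ee_rot: [-0.587, -3.085, 0.001]
force: [0.4, -0.6, 0.0]
width: 0.499
gripper_force: 0.0
```

```bash
python3 - <<'E'
from h import *
s,p,R=pose();print(p,s["width"],s["clock"])
c=cams.camera_info("wrist");im=cams.get_image("wrist");cv2.imwrite("pics/w3.png",im)
np.save("c3.npy",c,allow_pickle=True)
P,y=( .469,-.200),np.deg2rad(15.4)
print(rel(p,R,(.469,-.2,.2),y))
E
```

```text
[0.60788656 0.2041991  0.18997997] 0.4994992211648649 6.9667
([-0.002, 0.0, 2.496], [-1.94, -42.7, -0.97])
```

View pics/w3.png

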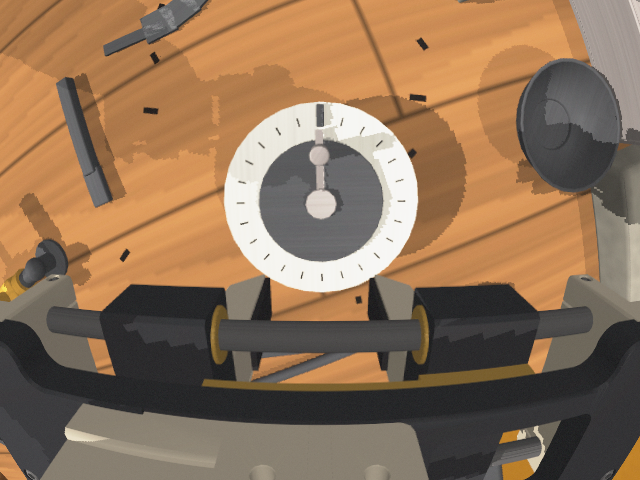

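```bash
python3 - <<'E'
from h import *
s,p,R=pose();print(rel(p,R,(.41,-.215,.2),np.deg2rad(15.4)))
E
```

```text
([-0.002, 0.001, 2.497], [3.01, -46.26, -0.96])
```

drive_tool(commands=[[[0, 0, 0.12], [0.2, -3, -1], 0], [[0, 0, 0.25], [0.5, -6, -1], 0], [[0, 0, 0.37], [0.6, -9, -1], 0], [[0, 0, 0.49], [0.8, -12, -1], 0], [[0, 0, 0.61], [1, -15, -1], 0], [[0, 0, 0.73], [1.2, -18, -1], 0], [[0, 0, 0.85], [1.4, -21, -1], 0], [[0, 0, 0.97], [1.6, -24, -1], 0], [[0, 0, 1.09], [1.8, -27, -1], 0], [[0, 0, 1.21], [2, -30, -1], 0], [[0, 0, 1.33], [2.2, -33, -1], 0], [[0, 0, 1.45], [2.4, -36, -1], 0], [[0, 0, 1.57], [2.6, -39, -1], 0], [[0, 0, 1.69], [2.8, -42, -1], 0], [[0, 0, 1.81], [3, -45, -1], 0], [[0, 0, 1.93], [3, -46.3, -1], 0], [[0, 0, 2.05], [3, -46.3, -1], 0], [[0, 0, 2.17], [3, -46.3, -1], 0], [[0, 0, 2.29], [3, -46.3, -1], 0], [[0, 0, 2.41], [3, -46.3, -1], 0]])

```text
clock: 8.68
position: [0.41, -0.2149, 0.2003]
ee_rot: [-3.093, -0.545, 0.001]
force: [0.6, -0.0, 0.4]
width: 0.502
gripper_force: 0.0
```

drive_tool(commands=[[[0, 0, 0.06], [0, 0, 0], 0], [[0, 0, 0.06], [0, 0, 0], 0], [[0, 0, 0.06], [0, 0, 0], 0], [[0, 0, 0.06], [0, 0, 0], 0]])

```text
clock: 9.02
position: [0.4103, -0.2152, 0.2005]
ee_rot: [-3.107, -0.465, 0.0]
force: [-1.0, 0.4, -0.1]
width: 0.499
gripper_force: 0.0
```

```bash
python3 - <<'E'
from h import *
s,p,R=pose();print(p,R.as_matrix()[:,0],s["joints"])
im=cams.get_image("wrist");cv2.imwrite("pics/w4.png",im)
E
```

```text
[ 0.4103492  -0.21516954  0.20050058] [ 9.56262759e-01  2.92508910e-01 -2.69808680e-04] [ 0.66581092  0.22749177 -0.35301116  1.96365679  0.09488351  0.96648445
 -1.00681193]
```

View pics/w4.png

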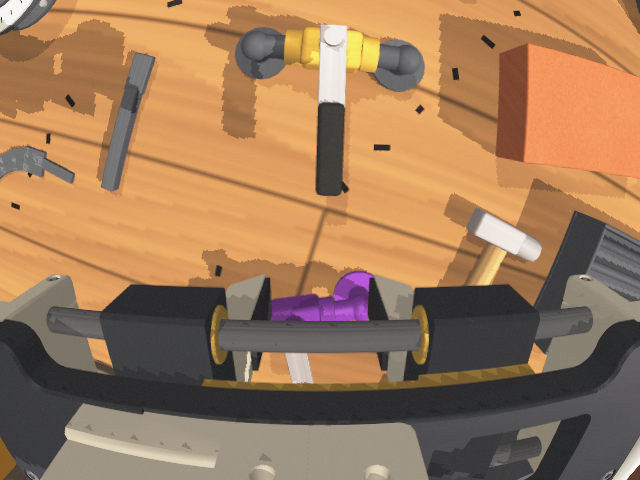

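This view shows the brass cock's pivot bolt at (333,37) and its black sleeve from (331,104) to (328,193). The firebrick (570,100) lies on the side the handle swings to, and it is lower than the handle.

```bash
python3 - <<'E'
from h import *
c=cams.camera_info("wrist");im=cv2.imread("pics/w4.png");g=im.max(2)
sub=np.zeros(g.shape,bool);sub[98:200,305:355]=1
ce,n,m=blob((g<65)&sub,(329,148));ys,xs=np.nonzero(m);print(ce,n,ys.min(),ys.max())
for y in(110,150,185):
    x=xs[ys==y];print(y,x.min(),x.max(),wz(c,(x.min(),y),.086),wz(c,(x.max()+1,y),.086))
P=wz(c,(333,37),.086);E=wz(c,(328,191),.086);S=wz(c,(331.5,103),.086)
d=E-P;print("piv",P,"end",E,"len",np.hypot(*d),np.hypot(*(S-P)),np.arctan2(d[1],d[0]))
f=[wz(c,uv,.04) for uv in((262,46),(402,60))];q=f[1]-f[0];print("pipe",f,np.arctan2(q[1],q[0]))
print("brick",wz(c,(528,44),.06),wz(c,(525,162),.06))
E
```

```text
[330. 147.] 1 147 147Traceback (most recent call last):
  File "<stdin>", line 6, in <module>
    return umr_minimum(a, axis, None, out, keepdims, initial, where)
ValueError: zero-size array to reduction operation minimum which has no identity
```

```bash
python3 - <<'E'
from h import *
c=cams.camera_info("wrist")
P=wz(c,(333,37),.084);E=wz(c,(328,191),.086);S=wz(c,(331.5,103),.086)
for l,d in(("end",E-P),("sl",E-S)):print(l,P,E,S,np.hypot(*d),np.arctan2(d[1],d[0]))
f=[wz(c,uv,.045) for uv in((262,44),(404,58))];q=f[1]-f[0];print("pipe",f,np.hypot(*q),np.arctan2(q[1],q[0]))
print("brick",wz(c,(528,44),.06),wz(c,(525,162),.06))
E
```

```text
end [ 0.55192515 -0.18368145] [ 0.44073976 -0.21393496] [ 0.50351721 -0.19721949] 0.11522788914620782 -2.87592477380581
sl [ 0.55192515 -0.18368145] [ 0.44073976 -0.21393496] [ 0.50351721 -0.19721949] 0.0649647222216655 -2.8813647970216167
pipe [array([ 0.53971992, -0.12709006]), array([ 0.5639073, -0.2440678])] 0.11945216950118662 -1.366900559396524
brick [ 0.62036004 -0.3445518 ] [ 0.51722011 -0.37521822]
```

```bash
python3 - <<'E'
from h import *
s,p,R=pose();print(rel(p,R,(.469,-.2047,.13),.2636),rel(p,R,(.469,-.2047,.066),.2636))
for k in range(1,16):
    t=1.51*k/15;print([[0,0,round(-t,2)],[round(float(8.5*(1-np.cos(t))),2),round(float(8.5*np.sin(t)),2),0],-1],end=", ")
E
```

```text
([-0.0, 0.0, 0.033], [5.92, 0.7, 7.05]) ([-0.0, 0.0, 0.033], [5.92, 0.7, 13.45])
[[0, 0, -0.1], [0.04, 0.85, 0], -1], [[0, 0, -0.2], [0.17, 1.7, 0], -1], [[0, 0, -0.3], [0.38, 2.53, 0], -1], [[0, 0, -0.4], [0.68, 3.33, 0], -1], [[0, 0, -0.5], [1.05, 4.1, 0], -1], [[0, 0, -0.6], [1.5, 4.83, 0], -1], [[0, 0, -0.7], [2.02, 5.51, 0], -1], [[0, 0, -0.81], [2.61, 6.13, 0], -1], [[0, 0, -0.91], [3.26, 6.69, 0], -1], [[0, 0, -1.01], [3.96, 7.18, 0], -1], [[0, 0, -1.11], [4.7, 7.6, 0], -1], [[0, 0, -1.21], [5.48, 7.95, 0], -1], [[0, 0, -1.31], [6.3, 8.21, 0], -1], [[0, 0, -1.41], [7.13, 8.39, 0], -1], [[0, 0, -1.51], [7.98, 8.48, 0], -1],
```

drive_tool(commands=[[[0, 0, 0.03], [3, 0.3, 3.5], 0], [[0, 0, 0.03], [5.9, 0.7, 6], 0], [[0, 0, 0.03], [5.9, 0.7, 7], 0], [[0, 0, 0.03], [5.9, 0.7, 7], 0], [[0, 0, 0.03], [5.9, 0.7, 9], 0], [[0, 0, 0.03], [5.9, 0.7, 11], 0], [[0, 0, 0.03], [5.9, 0.7, 12.5], 0], [[0, 0, 0.03], [5.9, 0.7, 13.4], 0], [[0, 0, 0.03], [5.9, 0.7, 13.4], 0], [[0, 0, 0.03], [5.9, 0.7, 13.4], 0], [[0, 0, 0.03], [5.9, 0.7, 13.4], 0]])

```text
clock: 9.98
position: [0.4695, -0.2056, 0.0679]
ee_rot: [3.113, 0.413, 0.002]
force: [-0.1, -0.3, 0.3]
width: 0.501
gripper_force: 0.0
```

drive_tool(commands=[[[0, 0, 0], [0, 0, 0], -1], [[0, 0, 0], [0, 0, 0], -1], [[0, 0, 0], [0, 0, 0], -1], [[0, 0, 0], [0, 0, 0], -1], [[0, 0, 0], [0, 0, 0], -1], [[0, 0, 0], [0, 0, 0], -1]], newtons=15)

```text
clock: 10.48
position: [0.4691, -0.2053, 0.0669]
ee_rot: [3.114, 0.413, 0.0]
force: [-0.4, -0.3, 3.6]
width: 0.214
gripper_force: 15.0
```

drive_tool(commands=[[[0, 0, -0.05], [0.01, 0.43, 0], -1], [[0, 0, -0.1], [0.04, 0.85, 0], -1], [[0, 0, -0.2], [0.17, 1.7, 0], -1], [[0, 0, -0.3], [0.38, 2.53, 0], -1], [[0, 0, -0.4], [0.68, 3.33, 0], -1], [[0, 0, -0.5], [1.05, 4.1, 0], -1], [[0, 0, -0.6], [1.5, 4.83, 0], -1], [[0, 0, -0.7], [2.02, 5.51, 0], -1], [[0, 0, -0.81], [2.61, 6.13, 0], -1], [[0, 0, -0.91], [3.26, 6.69, 0], -1], [[0, 0, -1.01], [3.96, 7.18, 0], -1], [[0, 0, -1.11], [4.7, 7.6, 0], -1], [[0, 0, -1.21], [5.48, 7.95, 0], -1], [[0, 0, -1.31], [6.3, 8.21, 0], -1], [[0, 0, -1.36], [6.72, 8.31, 0], -1], [[0, 0, -1.41], [7.13, 8.39, 0], -1], [[0, 0, -1.46], [7.56, 8.45, 0], -1], [[0, 0, -1.46], [7.56, 8.45, 0], -1], [[0, 0, -1.46], [7.56, 8.45, 0], -1]])

```text
clock: 12.07
position: [0.5656, -0.2684, 0.067]
ee_rot: [2.046, 2.38, 0.002]
force: [6.0, -3.9, -2.1]
width: 0.217
gripper_force: 15.0
```

```bash
python3 - <<'E'
from h import *
s,p,R=pose();x=R.as_matrix()[:,0];d=p[:2]-[.551,-.1825];print(p,np.arctan2(x[1],x[0]),np.hypot(*d),np.arctan2(d[1],d[0]),s["force"],R.inv().apply(s["force"]),s["ft_torque"],s["width"])
E
```

```text
[ 0.56562698 -0.26844323  0.06700406] 1.721513398585981 0.08717905783939416 -1.4022180547544978 [ 5.99739722 -3.88167857 -2.11401628] [-4.73460061  5.34006112  2.13835708] [-0.87669111 -1.41490575 -0.20645762] 0.21729647358896167
```

drive_tool(commands=[[[0, 0, -0.03], [0.01, 0.25, 0], -1], [[0, 0, -0.06], [0.02, 0.5, 0], -1], [[0, 0, -0.09], [0.03, 0.75, 0], -1], [[0, 0, -0.09], [0.03, 0.75, 0], -1], [[0, 0, -0.09], [0.03, 0.75, 0], -1]])

```text
clock: 12.48
position: [0.5713, -0.2672, 0.0669]
ee_rot: [1.937, 2.472, -0.002]
force: [1.3, -4.8, 4.2]
width: 0.22
gripper_force: 15.1
```

```bash
python3 - <<'E'
from h import *
s,p,R=pose();x=R.as_matrix()[:,0];d=p[:2]-[.551,-.1825];print(p,np.arctan2(x[1],x[0]),np.hypot(*d),np.arctan2(d[1],d[0]),s["force"],R.inv().apply(s["force"]),s["ft_torque"],s["width"])
im=cams.get_image("wrist");cv2.imwrite("pics/w5.png",im);D=cams.get_image("side");cv2.imwrite("pics/s5.png",D)
E
```

```text
[ 0.57134159 -0.26719224  0.06692623] 1.812621358889438 0.0871008379088416 -1.335078895960759 [ 1.31043505 -4.80142335  4.22217333] [-4.98257866  0.12100767 -4.21389615] [-1.10132305 -0.17354959 -0.24309386] 0.22001519961583169
```

View pics/w5.png

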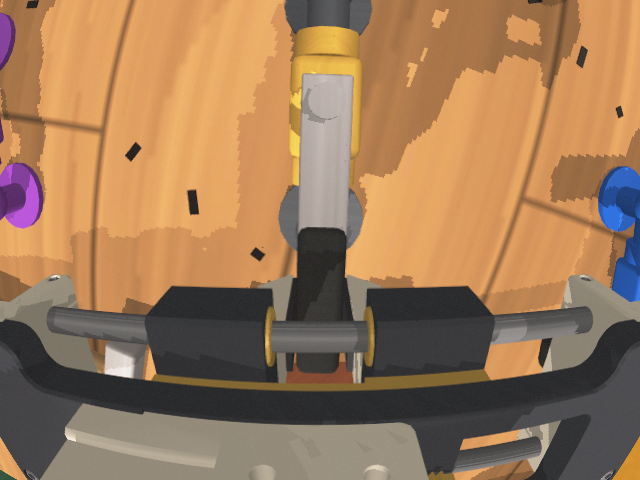

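The handle is nearly in line with the pipe: pivot (325,100), flanges (328,10) and (320,215). I'll keep pushing gently to feel the stop.

drive_tool(commands=[[[0, 0, -0.03], [0.01, 0.25, 0], -1], [[0, 0, -0.05], [0.02, 0.4, 0], -1], [[0, 0, -0.05], [0.02, 0.4, 0], -1], [[0, 0, -0.05], [0.02, 0.4, 0], -1]])

```text
clock: 12.92
position: [0.5714, -0.2667, 0.0665]
ee_rot: [-1.874, -2.517, 0.01]
force: [-12.3, -5.0, 12.7]
width: 0.226
gripper_force: 15.2
```

```bash
python3 - <<'E'
from h import *
s,p,R=pose();x=R.as_matrix()[:,0];d=p[:2]-[.551,-.1825];print(p,np.arctan2(x[1],x[0]),np.hypot(*d),np.arctan2(d[1],d[0]),R.inv().apply(s["force"]),s["ft_torque"],s["width"])
E
```

```text
[ 0.57138062 -0.26669539  0.06654184] 1.861713074554148 0.08662697979033837 -1.3333012495816976 [ -1.2877315  -13.36997227 -12.62277955] [-1.20209926  2.70077065 -0.322448  ] 0.22579546409653084
```

The stop is reached: 4 mm of extra command gave no motion and 13 N of reaction. I'll unload, release and rise.

drive_tool(commands=[[[0, 0, 0.05], [0, -0.3, 0], -1], [[0, 0, 0.05], [0, -0.3, 0], 0], [[0, 0, 0.05], [0, -0.3, 0], 0], [[0, 0, 0.05], [0, -0.3, 0], 0], [[0, 0, 0.05], [0, -0.3, 0], 0], [[0, 0, 0.05], [0, -0.3, 0], 0], [[0, 0, 0.05], [0, -0.3, -2], 0], [[0, 0, 0.05], [0, -0.3, -5], 0], [[0, 0, 0.05], [-4, -0.3, -9], 0], [[0, 0, 0.05], [-8, -0.3, -13], 0], [[0, 0, 0.05], [-8, -0.3, -13], 0], [[0, 0, 0.05], [-8, -0.3, -13], 0], [[0, 0, 0.05], [-8, -0.3, -13], 0], [[0, 0, 0.05], [-8, -0.3, -13], 0]])

```text
clock: 14.08
position: [0.5951, -0.3409, 0.1957]
ee_rot: [-1.934, -2.474, -0.0]
force: [0.6, 0.2, -1.2]
width: 0.503
gripper_force: 0.0
```

```bash
python3 - <<'E'
from h import *
s,p,R=pose();print(p,s["force"],s["width"],s["clock"])
im=cams.get_image("wrist");D=cams.get_image("side")
r=cv2.resize
cv2.imwrite("pics/c6.png",np.hstack([r(im[:300,120:520],(400,300)),r(D[275:350,223:323],(400,300),interpolation=cv2.INTER_CUBIC)]))
E
```

```text
[ 0.59506349 -0.34094323  0.19573814] [ 0.59906987  0.15935897 -1.18742925] 0.5025773232868624 14.0833
```

View pics/c6.png

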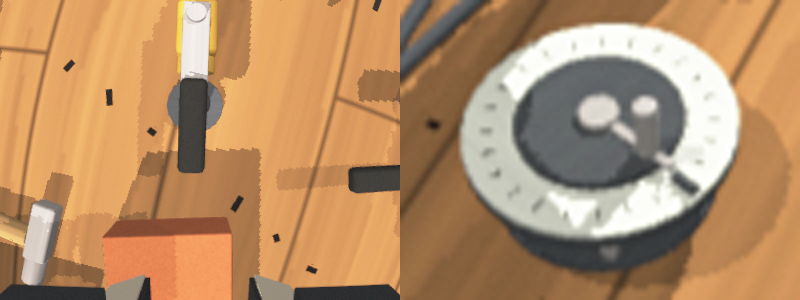

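The handle lies in line with the pipe, against its stop. The pointer is still on the rib, and the gripper is clear.

```bash
python3 -c "
from cell import job
print(job.sign_off())"
```

```text
the job is handed in; nothing more can be done
None
```

The air dial's pointer is on the index rib (about 1 mm off at most), the gas handle is at its open stop, the gripper has let go, no bystander was touched as far as the pictures show, and the job is handed in; no verdict came back.

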